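Shim the wobbly kitchen scale

TASK

The kitchen scale rocks because its near right foot is too short. Without gripping or lifting anything, push the orange wedge along the worktop, thin end first, under that foot until the scale stands level on it, without shoving the scale across the worktop. Then press lightly with the fingertips on the opposite (far left) corner of the weighing plate to check that the scale no longer rocks, and leave scale and wedge so, with the things around them left where they are.

Things in the scene. Friction and masses are not known exactly. Their poses are not given: they have to be found in the camera images.
- scale: White kitchen scale, loose, 1.0 to 1.5 kg, 180 (x) x 220 (y) x 49 mm. Origin: under its centre, on the worktop; y to its left, z up, display strip at -x. Case from 20 to 42 mm up, steel weighing plate (122 x 206 mm, centred at x = +25) up to 49 mm. Ball feet at x = +-70, y = +-85 mm; the one at (-70, -85) is 10 mm too short, so it starts tipped 0.09 rad onto it. Level: z axis vertical.
- short_foot (a point): Lowest point of the short foot (rubber ball, 11 mm radius; near right corner of the scale), 25 mm in from the scale's right (-y) side, 20 mm in from its near (-x) side. On the worktop at the start, 10 mm above it when the scale is level.
- check_corner (a point): Point on top of the steel weighing plate, 20 mm in from its far left corner, diagonally across from the short foot; 49 mm above the worktop when the scale is level. The place to press for the check.
- wedge: Loose orange wedge, 90 g, 70 mm wide (x), 120 long (y). Origin: centre of underside. Thin end (1.4 mm) at y = +60, pointing to the short foot; ramp up to y = +5; level land 10 mm high to y = -45; then a 28 mm high heel with its flat back (push there, 2 to 8 N) at y = -60. Foot anywhere on the land: scale level. With the foot at y = -20 the heel meets the scale's side and would shove it.
- canister: Orange canister with a brown lid, 87 mm across, 110 mm high, standing fast left of the scale; origin under its centre. Leave alone.
- spice_jar: Spice jar with a yellow cap, 45 mm across, 107 mm high, beyond the scale; origin under its centre. Leave alone.
- garlic: Garlic bulb, 61 mm across, 59 mm high, on the robot's side of the scale; origin under its centre. Leave alone.
- tin: Food tin, 76 mm across, 58 mm high, to the right beyond the wedge; origin under its centre. Leave alone.

How it is judged:
By the outcome, as a careful person would: the job done as asked, in the order asked, and still so for the second after the job is handed in, with the robot touching nothing.
It also fails if it takes over 51 s, if anything falls off the work surface, if the arm or the gripper's body presses on something with over 40 N, if the wrist force passes 120 N, or if a joint passes its speed limit or range.

ROBOT

A 6-joint arm with a two-finger parallel gripper is mounted at the origin on a cart in front of the work surface, level with it; the furniture and walls round the work are solid. World frame = base frame: x ahead of the robot, y to its left, z up, the work surface at z = 0. Lengths are in m, angles in rad, forces in N, time in s.
With the tool pointing down it reaches from about 0.35 to 0.925 m from the base axis. Payload 6.4 kg.
Tool frame: the origin (TCP) lies on the mounting face of the last link; the fingertips stand 199 mm ahead of it and the grasp point (between the pads) lies 180 mm ahead of it; z points along the fingers, y is the line along which they close (so a half turn about z gives the same grasp; the last joint's range is limited). The gripper opens to 94 mm and grips with 3 to 60 N. Pads are 16 mm wide; open, the fingers measure 119 mm over their backs; the gripper's body (75 mm by 177 mm) begins 78 mm behind the grasp point.
Start: joints at [-1.466, 0.245, 1.558, -0, 1.339, -0.174], TCP at [0.179, -0.625, 0.405] pointing down, gripper open.
Joint ranges: [-3.13, 3.13], [-1.02, 2.26], [0.13, 2.54], [-0.95, 4.09], [0.21, 2.88], [-2.74, 2.74]. Speed limits (rad/s): [2.57, 2.57, 3.14, 3.14, 3.14, 3.14].

INTERFACE

Orientations are given as a rotation vector (axis times angle).
In Python, from station import env, read_camera, ticket gives the robot as it stands.
- The arm moves only by the tool servo_tool, never from a script. Its argument "motion" is a list of rows, each a list of 3 entries, a list of its own where there are three numbers: the opening in per cent of the stroke, from 0 (shut) to 100 (fully open), then the shift along the tool's x, y, z in m, then the turn about the tool's z in degrees. A call has 1 to 10 rows; each row shifts and turns the commanded pose from where the row before left it, along the tool's axes as they then stand; what a row does not reach is not made up. A row lasts 1/12 s, in which the tool goes at most 41.7 mm and 7.16 degrees, less where a joint would pass 70% of its speed; a pose out of reach is approached as far as the arm can. A call with a gripper value outside its range is refused whole. The fingers move at their own pace and stop on an object; "grip_force" is the grip in N (left out, the last holds). Time passes only in rows, so rows that do not move let the fingers close. It gives the time, the measured TCP pose, the force, the opening and the grip force at its end, in the units of the state.
- env.read_state(): the state, without advancing time (a new reading comes with each control period).
- read_camera(name): name is "scene" or "top" or "wrist"; returns a dict with "img" (420x560x3 uint8, red, green, blue), "fx", "fy", "cx", "cy" (pixels), "rvec" (rotation vector, rad) and "tvec" (3), from world to camera coordinates, as OpenCV has them. Camera axes: x right, y down, z forward; pixel columns grow to the right and rows downward; lengths in m; the calibration is good to about 2 mm. A picture is of the moment at which its call begins. There is no depth.
- ticket.job_done(): hands the job in; it is judged then, once.
The state is a dict: "clock": time; "q": joint angles; "dq": joint speeds; "joint_efforts": joint torques, N m; "eef_pos": TCP position; "eef_rot": TCP orientation; "force": force on the tool from outside, world axes, zero at the start; "moment": the same for the moment, N m; "grip_width": finger opening in m; "grasp_force": force on a finger pad.
Only numpy, scipy, OpenCV 4.12 (cv2) and the standard library are available. Lean on these libraries where they do the work, as an engineer would, in place of code of your own. Each camera call takes 0.05 s, during which the arm holds its last target. There are 200 camera calls.

## Working session

There is one attempt and no reset: what is moved stays moved. The work goes in short steps, Python scripts to look and compute and a tool call to move; the robot and the scene stay as the last step left them, time stands still between calls to the robot, and variables do not carry over. Pictures are saved under pics/ and viewed, at most 13 in all, crops included, and the job is handed in when it is done.

Besides the shell and the picture viewer there is one more tool, called by a JSON object that holds its "op" and its "data", one argument or row to a line. servo_tool: Moves the arm, as the interface text tells. Its arguments: {"type":"object","properties":{"motion":{"type":"array","items":{"type":"array"}},"grip_force":{"type":"number"}},"required":["motion"]}

```bash
mkdir -p pics; cat > h.py <<'E'
import cv2,numpy as np
from station import env,read_camera,ticket
def cam(n,f=None):
    c=read_camera(n)
    if f: cv2.imwrite('pics/'+f,c['img'][:,:,::-1])
    return c
def ray(c,uv,z):
    R=cv2.Rodrigues(np.array(c['rvec'],float))[0];t=np.array(c['tvec'],float).ravel()
    o=-R.T@t
    uv=np.atleast_2d(uv).astype(float)
    d=np.c_[(uv[:,0]-c['cx'])/c['fx'],(uv[:,1]-c['cy'])/c['fy'],np.ones(len(uv))]@R
    return o+d*((z-o[2])/d[:,2])[:,None]
def proj(c,p):
    K=np.array([[c['fx'],0,c['cx']],[0,c['fy'],c['cy']],[0,0,1.]])
    return cv2.projectPoints(np.atleast_2d(p).astype(float),np.array(c['rvec'],float),np.array(c['tvec'],float),K,None)[0][:,0]
E
python3 - <<'E'
from h import *
a=cam('top','top0.png');b=cam('scene','scene0.png')
for c in(a,b):
    R=cv2.Rodrigues(np.array(c['rvec'],float))[0];print(-R.T@np.array(c['tvec']).ravel(),c['fx'])
s=env.read_state();print(s)
E
```

```text
[ 0.42046901 -0.00536857  1.18783819] 417.4798842038212
[0.19065373 0.79726037 0.84019216] 470.616729535621
{'clock': 0.1, 'q': array([-1.46610441e+00,  2.45728512e-01,  1.55884634e+00, -1.35564879e-05,
        1.33871520e+00, -1.74119015e-01]), 'dq': array([ 0.0002334 , -0.00144824, -0.00430166, -0.00040874, -0.00020825,
       -0.00077612]), 'joint_efforts': array([-1.29441993e-03, -4.16920853e+01, -3.15524304e+01,  6.86473539e-02,
        3.10241338e-02, -5.50629818e-05]), 'eef_pos': array([ 0.17886048, -0.6247059 ,  0.40368994]), 'eef_rot': array([-3.10943434e+00, -4.36307118e-01, -7.17909336e-05]), 'force': array([-0.70048099, -0.26384758, -0.18825783]), 'moment': array([-0.020341  , -0.00986698,  0.00469478]), 'grasp_force': 0.0, 'grip_width': 0.09340145791918276}
```

View pics/top0.png

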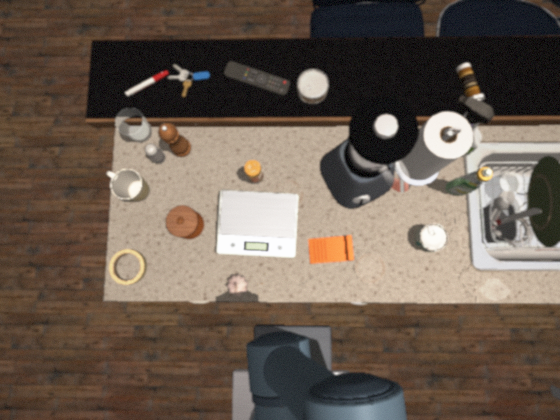

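View pics/scene0.png

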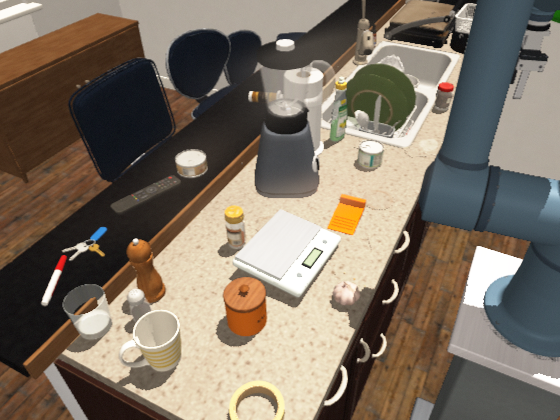

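The top view shows the scale at about cols 217–298, rows 191–257, and the wedge at cols 309–354, rows 235–263, with its heel on the right. The garlic is at (236,285), the tin at (432,238), the jar at (253,170) and the canister at (184,222). The scene view agrees with this.

```bash
python3 - <<'E'
from h import *
c=cam('top');b=cam('scene')
def big(m):
    m=m.astype(np.uint8);cs,_=cv2.findContours(m,cv2.RETR_EXTERNAL,cv2.CHAIN_APPROX_NONE);return max(cs,key=cv2.contourArea)
def mask(c,kind,roi):
    hsv=cv2.cvtColor(c['img'],cv2.COLOR_RGB2HSV).astype(int);h,s,v=hsv[...,0],hsv[...,1],hsv[...,2]
    m=(h<20)&(s>190)&(v>150) if kind=='o' else (s<22)&(v>140)
    k=np.zeros_like(m);x0,x1,y0,y1=roi;k[y0:y1,x0:x1]=m[y0:y1,x0:x1];return k
w=big(mask(c,'o',(300,365,225,275)));s=big(mask(c,'w',(205,306,182,265)))
for n,q in(('w',w),('s',s)):
    r=cv2.minAreaRect(q.astype(np.float32));bx=cv2.boxPoints(r);bx[:]+=0
    print(n,r,cv2.contourArea(q));
    for z in((0.005,.01,.028) if n=='w' else (.030,.042,.055)): print(z,ray(c,bx,z)[:,:2].round(4).tolist())
    P=ray(c,bx,.01 if n=='w' else .042)[:,:2];print('sides',np.linalg.norm(P-np.roll(P,-1,0),axis=1))
ws=big(mask(b,'o',(320,380,185,245)))
print('scene wedge',cv2.minAreaRect(ws.astype(np.float32)), ray(b,cv2.approxPolyDP(ws,3,True)[:,0],0.0)[:,:2].round(3).tolist(),cv2.approxPolyDP(ws,3,True)[:,0].tolist())
v=c['img'].copy()
cv2.drawContours(v,[w],-1,(0,0,255),1);cv2.drawContours(v,[s],-1,(255,0,0),1)
v=cv2.resize(np.hstack([v[180:300,200:370]]),None,fx=4.5,fy=4.5,interpolation=cv2.INTER_NEAREST)
cv2.imwrite('pics/crop1.png',v[:,:,::-1])
E
```

```text
w ((346.5, 256.5), (2.8284268379211426, 1.4142134189605713), 45.0) 2.0
0.005 [[0.4615, -0.1507], [0.4643, -0.1535], [0.4587, -0.159], [0.4559, -0.1562]]
0.01 [[0.4613, -0.1501], [0.4641, -0.1529], [0.4586, -0.1584], [0.4558, -0.1555]]
0.028 [[0.4607, -0.1479], [0.4634, -0.1507], [0.458, -0.156], [0.4552, -0.1532]]
sides [0.0039761  0.00777667 0.0039728  0.00777442]
s ((257.03057861328125, 223.43408203125), (79.2896499633789, 63.690799713134766), 3.094058036804199) 4852.5
0.03 [[0.4677, 0.2093], [0.6472, 0.2044], [0.6345, -0.0199], [0.4565, -0.0101]]
0.042 [[0.4672, 0.2071], [0.6448, 0.2022], [0.6323, -0.0198], [0.4561, -0.01]]
0.055 [[0.4667, 0.2047], [0.6423, 0.1999], [0.6299, -0.0196], [0.4557, -0.01]]
sides [0.17766122 0.2223617  0.1764326  0.21736826]
scene wedge ((347.7577209472656, 212.67010498046875), (25.282121658325195, 36.34939193725586), 23.96249008178711) [[0.518, -0.187], [0.488, -0.178], [0.52, -0.153], [0.504, -0.06], [0.451, -0.066], [0.462, -0.196]] [[344, 196], [353, 201], [339, 203], [331, 225], [351, 230], [364, 200]]
```

View pics/crop1.png

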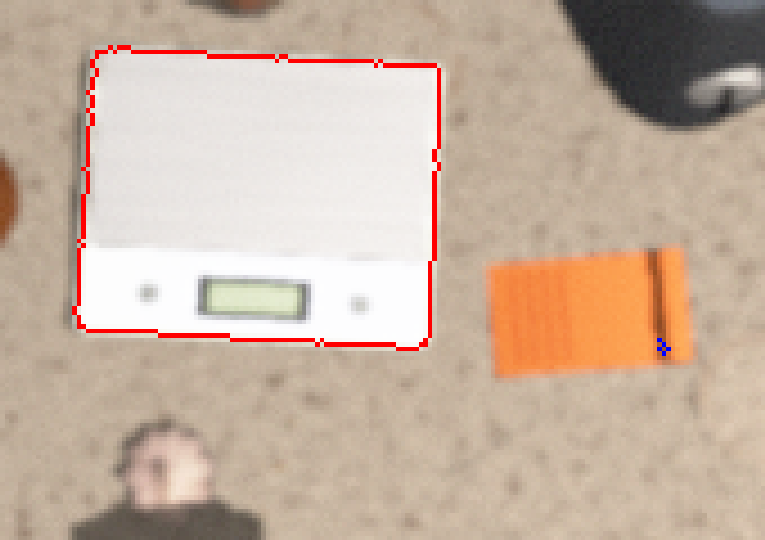

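The crop shows clean outlines: scale corners at crop FL(93,48), FR(440,64), NR(430,348), NL(77,329), and wedge corners at (488,266), (496,377), (694,361), (684,248). The orange threshold was too strict, so I'm redoing it and fitting both poses.

```bash
cat > fit.py <<'E'
from h import *
from scipy.optimize import least_squares
from scipy.spatial.transform import Rotation as Ro
def big(m):
    cs,_=cv2.findContours(m.astype(np.uint8),cv2.RETR_EXTERNAL,cv2.CHAIN_APPROX_NONE);return max(cs,key=cv2.contourArea)
def wedge_mask(c,roi):
    hsv=cv2.cvtColor(c['img'],cv2.COLOR_RGB2HSV).astype(int);h,s,v=hsv[...,0],hsv[...,1],hsv[...,2]
    m=(h<18)&(s>150)&(v>80);k=np.zeros_like(m);x0,x1,y0,y1=roi;k[y0:y1,x0:x1]=m[y0:y1,x0:x1]
    return cv2.morphologyEx(k.astype(np.uint8),cv2.MORPH_CLOSE,np.ones((5,5)))
def wedge(c,roi=(300,365,225,275)):
    bx=cv2.boxPoints(cv2.minAreaRect(big(wedge_mask(c,roi)).astype(np.float32)))+0.5*0
    bx=bx[np.argsort(bx[:,0])];t=bx[:2];h=bx[2:]
    T=ray(c,t,.0014)[:,:2];H=ray(c,h,.028)[:,:2]
    d=T.mean(0)-H.mean(0);print('wedge len',np.linalg.norm(d),'w',np.linalg.norm(T[0]-T[1]),np.linalg.norm(H[0]-H[1]))
    print('thin',T.mean(0),'back',H.mean(0),'yaw of y axis from world y deg',np.degrees(np.arctan2(-d[0],d[1])))
def scale_pts(x,y,yaw,tilt,L):
    # tilt about diagonal through good feet (70,-85),(-70,85)
    a=np.array([70,-85,0.])/1000;ax=np.array([-140,170,0.])/np.hypot(140,170)
    P=Ro.from_rotvec(ax*tilt).apply(np.asarray(L)-a)+a
    return Ro.from_rotvec([0,0,yaw]).apply(P)+[x,y,0]
E
python3 - <<'E'
from fit import *
c=cam('top');wedge(c)
uv=np.array([[93,48],[440,64],[430,348],[77,329]])/4.5+[200,180]-.5*0
# plausible silhouettes at the case rim top
L=np.array([[90,110,42],[90,-110,42],[-90,-110,42],[-90,110,42]])/1e3
for sg in(-.09,.09):
    print('short foot z',scale_pts(0,0,0,sg,[[-.07,-.085,.01]]))
    f=lambda p:(proj(c,scale_pts(*p,sg,L))-uv).ravel()
    r=least_squares(f,[.55,.1,0]);print(sg,r.x,np.degrees(r.x[2]),r.fun.round(1))
    print('foot',scale_pts(*r.x,sg,[[-.07,-.085,.01]]),'check level',scale_pts(*r.x,0,[[.066,.083,.049]]))
E
```

```text
wedge len 0.11621959185078577 w 0.06771377509085495 0.06612510133675568
thin [ 0.47529288 -0.05004814] back [ 0.48491275 -0.16586891] yaw of y axis from world y deg 4.747991636604791
short foot z [[-0.07035617 -0.08529331  0.00024633]]
-0.09 [ 0.5516556   0.09448138 -0.04247176] -2.433452393092558 [-0.8 -1.3  1.2 -1.   0.6  0.8 -1.   1.4]
foot [[4.77741411e-01 1.22522399e-02 2.46331578e-04]] check level [[0.62112018 0.17460424 0.049     ]]
short foot z [[-0.06896857 -0.08415058  0.01967272]]
0.09 [ 0.54657872  0.09104885 -0.04478935] -2.566240800993963 [ 0.5 -0.   0.8 -1.2  0.2  0.2 -1.5  0.9]
foot [[0.47391153 0.01007068 0.01967272]] check level [[0.6162288 0.1710105 0.049    ]]
```

Foot at about (0.477, 0.012), level check corner at about (0.621, 0.175). The wedge back is at (0.485, −0.168), yawed 4.75°. I'll turn the tool so the finger line runs parallel to the heel's back, with the opening at about 40 mm.

{"op": "servo_tool", "data": {
  "motion": [
    [43,[0,0,0],-7],
    [43,[0,0,0],-7],
    [43,[0,0,0],-7],
    [43,[0,0,0],-7],
    [43,[0,0,0],-7],
    [43,[0,0,0],-7],
    [43,[0,0,0],-7],
    [43,[0,0,0],-7],
    [43,[0,0,0],-7],
    [43,[0,0,0],-7]
  ]
}}

```text
clock: 1.08
eef_pos: [0.1789, -0.6249, 0.4045]
eef_rot: [-2.291, -2.149, -0.0]
force: [0.4, -0.2, 0.4]
grip_width: 0.0405
grasp_force: 0.0
```

{"op": "servo_tool", "data": {
  "motion": [
    [43,[0,0,0],-7],
    [43,[0,0,0],-1.8]
  ]
}}

```text
clock: 1.25
eef_pos: [0.1789, -0.6249, 0.4045]
eef_rot: [-2.122, -2.317, -0.0]
force: [-0.9, -0.2, -0.1]
grip_width: 0.0405
grasp_force: 0.0
```

```bash
cat >> h.py <<'E'
def to(p):
    from scipy.spatial.transform import Rotation as Ro
    s=env.read_state();R=Ro.from_rotvec(s['eef_rot'])
    X=R.as_matrix()[:,0];print(round(s['clock'],2),'pos',s['eef_pos'].round(4),'theta',np.degrees(np.arctan2(X[1],X[0])).round(2),'grip',s['grip_width'],'F',s['force'].round(2),'q',s['q'].round(2))
    print('tool shift',R.inv().apply(np.array(p)-s['eef_pos']).round(4))
E
python3 -c "
from h import *
to([.484,-.208,.300])"
```

```text
1.25 pos [ 0.1789 -0.6249  0.4045] theta 95.04 grip 0.04045774835680623 F [-0.93 -0.23 -0.08] q [-1.47  0.25  1.56 -0.    1.34 -1.55]
tool shift [0.3884 0.3405 0.1046]
```

{"op": "servo_tool", "data": {
  "motion": [
    [43,[0.0195,0.017,0.005],0],
    [43,[0.0195,0.017,0.005],0],
    [43,[0.0195,0.017,0.005],0],
    [43,[0.0195,0.017,0.005],0],
    [43,[0.0195,0.017,0.005],0],
    [43,[0.0195,0.017,0.005],0],
    [43,[0.0195,0.017,0.005],0],
    [43,[0.0195,0.017,0.005],0],
    [43,[0.0195,0.017,0.005],0],
    [43,[0.0195,0.017,0.005],0]
  ]
}}

```text
clock: 2.08
eef_pos: [0.3326, -0.4153, 0.3544]
eef_rot: [2.127, 2.312, -0.0]
force: [0.7, 0.2, 0.7]
grip_width: 0.0402
grasp_force: 0.0
```

{"op": "servo_tool", "data": {
  "motion": [
    [43,[0.0195,0.017,0.005],0],
    [43,[0.0195,0.017,0.005],0],
    [43,[0.0195,0.017,0.005],0],
    [43,[0.0195,0.017,0.005],0],
    [43,[0.0195,0.017,0.005],0],
    [43,[0.0195,0.017,0.005],0],
    [43,[0.0195,0.017,0.005],0],
    [43,[0.0195,0.017,0.005],0],
    [43,[0.0195,0.017,0.005],0],
    [43,[0,0,0],0]
  ]
}}

```text
clock: 2.92
eef_pos: [0.4711, -0.2259, 0.3085]
eef_rot: [-2.121, -2.315, -0.001]
force: [0.1, 0.5, -0.5]
grip_width: 0.0408
grasp_force: 0.0
```

```bash
python3 -c "
from h import *
to([.484,-.208,.207])
cam('top','top1.png');cam('wrist','wrist1.png')"
```

```text
2.92 pos [ 0.4711 -0.2259  0.3085] theta 95.0 grip 0.04077529007020967 F [ 0.1   0.46 -0.48] q [-0.66  0.06  1.95  0.    1.13 -0.75]
tool shift [0.0165 0.0145 0.1016]
```

View pics/top1.png

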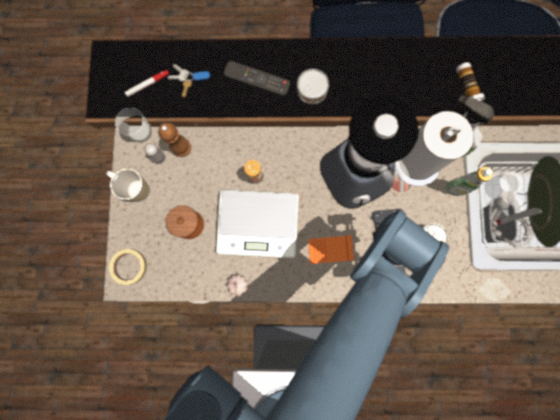

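View pics/wrist1.png

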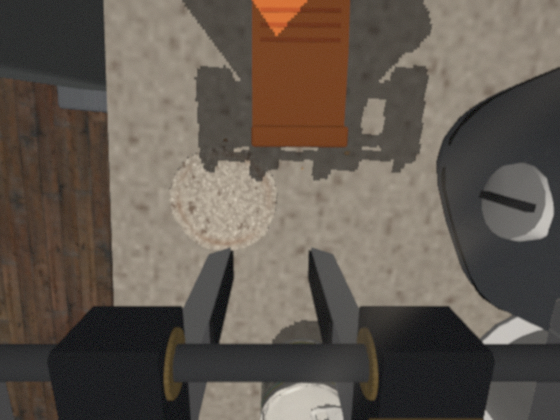

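The wrist view shows the wedge back at row 147, cols 252–348, the tin at the bottom (rows 330–420), and the blender base from col 440. I'm checking those with rays.

```bash
python3 -c "
from h import *
c=cam('wrist')
print('back top',ray(c,[[252,147],[348,147]],.028),'blender',ray(c,[[438,160]],[.0]),'tin near',ray(c,[[310,383]],.058))
t=cam('top');print('tin',ray(t,[[432,238]],.058))
to([.481,-.208,.207])"
```

```text
back top [[ 0.45084131 -0.17385685  0.028     ]
 [ 0.52031806 -0.16787597  0.028     ]] blender [[ 0.60066832 -0.17371731  0.        ]] tin near [[ 0.51027732 -0.34823498  0.058     ]]
tin [[ 0.5082566  -0.37764664  0.058     ]]
3.12 pos [ 0.4697 -0.2294  0.3099] theta 94.74 grip 0.04046480406464333 F [ 0.71  0.21 -0.12] q [-0.67  0.06  1.95 -0.    1.13 -0.75]
tool shift [0.0205 0.013  0.1029]
```

{"op": "servo_tool", "data": {
  "motion": [
    [43,[0.0008,0.0013,0.012],0],
    [43,[0.0008,0.0013,0.012],0],
    [43,[0.0008,0.0013,0.012],0],
    [43,[0.0008,0.0013,0.012],0],
    [43,[0.0008,0.0013,0.012],0],
    [43,[0.0008,0.0013,0.012],0],
    [43,[0.0008,0.0013,0.012],0],
    [43,[0.0008,0.0013,0.008],0],
    [43,[0.0008,0.0013,0.006],0],
    [43,[0,0,0],0]
  ]
}}

```text
clock: 3.95
eef_pos: [0.4808, -0.2202, 0.2101]
eef_rot: [-2.125, -2.311, 0.0]
force: [-0.5, -0.2, -0.5]
grip_width: 0.0401
grasp_force: 0.0
```

```bash
python3 -c "
from h import *
to([.481,-.183,.207])"
```

```text
3.95 pos [ 0.4808 -0.2202  0.2101] theta 94.79 grip 0.04005417379746918 F [-0.49 -0.18 -0.54] q [-0.64  0.24  1.97  0.    0.94 -0.73]
tool shift [0.0371 0.0033 0.0032]
```

Consistent: back centre (0.4856, −0.171), width 69.7 mm. I'll centre on it and approach, then push about 50 mm with 4° of turn to square it up.

{"op": "servo_tool", "data": {
  "motion": [
    [43,[0.006,0.003,0.001],0],
    [43,[0.006,0.003,0.001],0],
    [43,[0.006,0.002,0.001],0],
    [43,[0.006,0,0],0],
    [43,[0.006,0,0],0],
    [43,[0.005,0,0],0],
    [43,[0.004,0,0],0],
    [43,[0.004,0,0],0],
    [43,[0.004,0,0],0],
    [43,[0.004,0,0],0]
  ]
}}

```text
clock: 4.78
eef_pos: [0.4847, -0.1689, 0.2088]
eef_rot: [2.127, 2.312, -0.0]
force: [-0.2, -0.6, 0.8]
grip_width: 0.0407
grasp_force: 0.3
```

{"op": "servo_tool", "data": {
  "motion": [
    [43,[0.004,0,0],0.5],
    [43,[0.004,0,0],0.5],
    [43,[0.004,0,0],0.5],
    [43,[0.004,0,0],0.5],
    [43,[0.004,0,0],0.5],
    [43,[0.004,0,0],0.5],
    [43,[0.004,0,0],0.5],
    [43,[0.004,0,0],0.5],
    [43,[0.003,0,0],0],
    [43,[0,0,0],0]
  ]
}}

```text
clock: 5.62
eef_pos: [0.4829, -0.1336, 0.2085]
eef_rot: [-2.205, -2.236, -0.0]
force: [-0.3, 0.4, -0.3]
grip_width: 0.0406
grasp_force: 0.0
```

```bash
python3 - <<'E'
from h import *
to([.48,-.050,.207])
c=cam('scene');i=c['img'][150:330,200:420];cv2.imwrite('pics/s2.png',cv2.resize(i,None,fx=3.3,fy=3.3,interpolation=cv2.INTER_CUBIC)[:,:,::-1])
E
```

```text
5.62 pos [ 0.4829 -0.1336  0.2085] theta 90.8 grip 0.04061259445805586 F [-0.29  0.36 -0.3 ] q [-0.5   0.18  2.04  0.    0.92 -0.51]
tool shift [ 0.0836 -0.0017  0.0015]
```

View pics/s2.png

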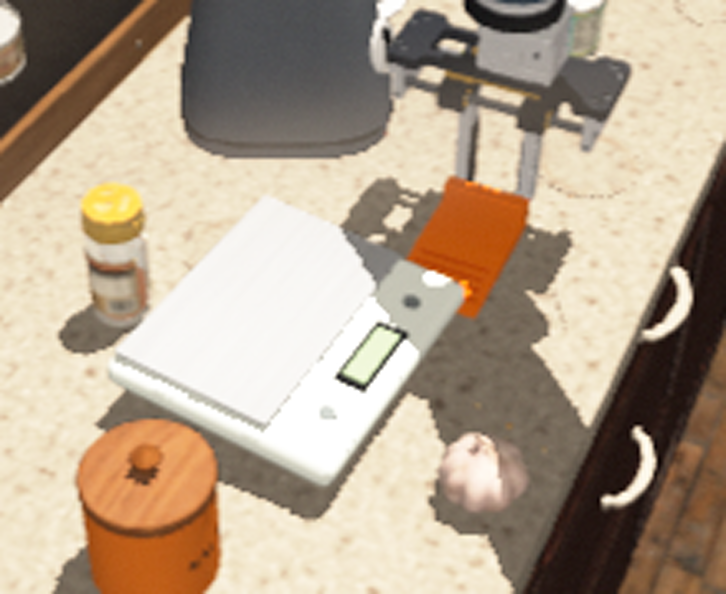

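The wedge follows squarely between both fingertips (crop about (470,240)), with its thin end just reaching the scale's right edge. I'll push on slowly and watch the force.

{"op": "servo_tool", "data": {
  "motion": [
    [43,[0.003,0,0],0],
    [43,[0.003,0,0],0],
    [43,[0.003,0,0],0],
    [43,[0.003,0,0],0],
    [43,[0.003,0,0],0],
    [43,[0.003,0,0],0],
    [43,[0.003,0,0],0],
    [43,[0.003,0,0],0],
    [43,[0.003,0,0],0],
    [43,[0.003,0,0],0]
  ]
}}

```text
clock: 6.5
eef_pos: [0.4826, -0.104, 0.2087]
eef_rot: [2.206, 2.236, -0.0]
force: [-0.1, -3.6, -0.7]
grip_width: 0.0406
grasp_force: 1.6
```

{"op": "servo_tool", "data": {
  "motion": [
    [43,[0.003,0,0],0],
    [43,[0.003,0,0],0],
    [43,[0.003,0,0],0],
    [43,[0.003,0,0],0],
    [43,[0.003,0,0],0]
  ]
}}

```text
clock: 6.92
eef_pos: [0.4823, -0.0889, 0.2086]
eef_rot: [-2.206, -2.236, 0.0]
force: [-0.2, -2.6, 0.5]
grip_width: 0.0408
grasp_force: 1.5
```

{"op": "servo_tool", "data": {
  "motion": [
    [43,[0.003,0,0],0],
    [43,[0.003,0,0],0],
    [43,[0.003,0,0],0],
    [43,[0.003,0,0],0],
    [43,[0,0,0],0]
  ]
}}

```text
clock: 7.33
eef_pos: [0.4821, -0.0766, 0.2086]
eef_rot: [-2.206, -2.236, -0.001]
force: [-0.0, 0.0, 0.3]
grip_width: 0.0407
grasp_force: 0.0
```

```bash
python3 - <<'E'
from h import *
to([.48,-.050,.207])
t=cam('top');c=cam('scene')
a=cv2.resize(t['img'][180:300,200:340],(490,420),interpolation=cv2.INTER_CUBIC);b=c['img'][200:350,220:330];b=cv2.resize(b,(308,420),interpolation=cv2.INTER_CUBIC)
cv2.imwrite('pics/p3.png',np.hstack([a,b])[:,:,::-1])
E
```

```text
7.33 pos [ 0.4821 -0.0766  0.2086] theta 90.78 grip 0.04071325651859544 F [-0.    0.01  0.28] q [-0.39  0.15  2.07  0.    0.92 -0.4 ]
tool shift [ 0.0266 -0.0017  0.0016]
```

View pics/p3.png

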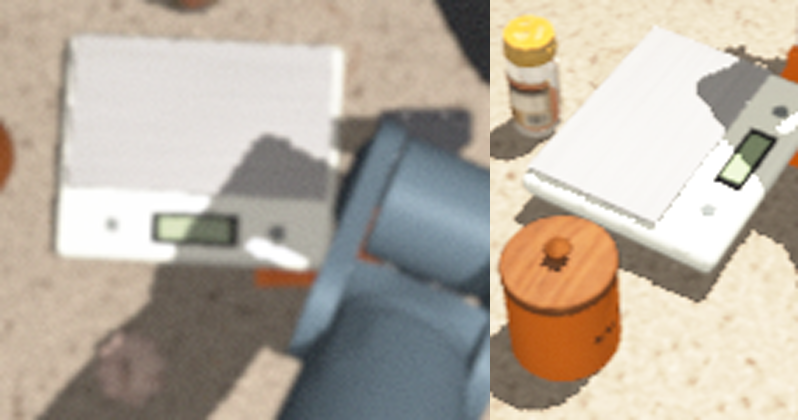

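The scale hasn't slid (its corners are within 1 px of before) and the thin end is under it. The push force has stayed under 4 N, so I'm continuing.

{"op": "servo_tool", "data": {
  "motion": [
    [43,[0.003,0,0],0],
    [43,[0.003,0,0],0],
    [43,[0.003,0,0],0],
    [43,[0.003,0,0],0]
  ]
}}

```text
clock: 7.77
eef_pos: [0.482, -0.065, 0.2086]
eef_rot: [2.206, 2.236, -0.0]
force: [1.1, -2.3, -0.6]
grip_width: 0.0404
grasp_force: 1.2
```

{"op": "servo_tool", "data": {
  "motion": [
    [43,[0.003,0,0],0],
    [43,[0.003,0,0],0]
  ]
}}

```text
clock: 7.93
eef_pos: [0.482, -0.059, 0.2086]
eef_rot: [2.206, 2.237, -0.001]
force: [-0.2, -4.5, -1.9]
grip_width: 0.0407
grasp_force: 2.2
```

{"op": "servo_tool", "data": {
  "motion": [
    [43,[0.002,0,0],0],
    [43,[0.002,0,0],0]
  ]
}}

```text
clock: 8.1
eef_pos: [0.4819, -0.0551, 0.2086]
eef_rot: [2.206, 2.236, -0.001]
force: [-0.4, -4.0, -1.3]
grip_width: 0.0405
grasp_force: 2.2
```

{"op": "servo_tool", "data": {
  "motion": [
    [43,[0.002,0,0],0],
    [43,[0.002,0,0],0]
  ]
}}

```text
clock: 8.27
eef_pos: [0.4818, -0.0511, 0.2086]
eef_rot: [2.206, 2.236, -0.0]
force: [0.4, -3.9, -3.1]
grip_width: 0.0405
grasp_force: 2.1
```

```bash
python3 - <<'E'
from h import *
to([.48,-.050,.207])
t=cam('top');c=cam('scene')
a=cv2.resize(t['img'][180:300,200:340],(490,420),interpolation=cv2.INTER_CUBIC);b=c['img'][200:350,240:350];b=cv2.resize(b,(308,420),interpolation=cv2.INTER_CUBIC)
cv2.imwrite('pics/p4.png',np.hstack([a,b])[:,:,::-1])
E
```

```text
8.27 pos [ 0.4818 -0.0511  0.2086] theta 90.77 grip 0.040453743057802 F [ 0.38 -3.88 -3.09] q [-0.34  0.15  2.08 -0.    0.91 -0.35]
tool shift [ 0.0012 -0.0018  0.0016]
```

View pics/p4.png

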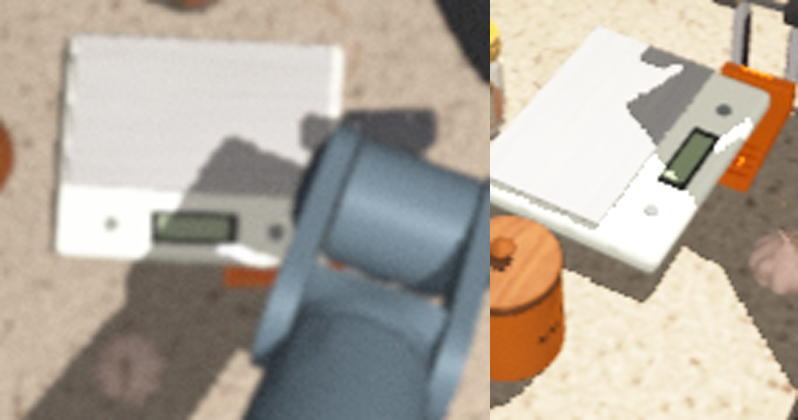

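The scale hasn't moved in the top view. I'm backing off horizontally, then rising, so I can check the wedge position and whether the scale is level.

{"op": "servo_tool", "data": {
  "motion": [
    [43,[-0.01,0,0],0],
    [43,[-0.015,0,0],0],
    [43,[-0.015,0,0],0],
    [43,[0,0,-0.03],0],
    [43,[0,0,-0.03],0],
    [43,[0,0,-0.03],0],
    [43,[-0.03,0,-0.03],0],
    [43,[-0.03,0,0],0],
    [43,[-0.03,0,0],0],
    [43,[0,0,0],0]
  ]
}}

```text
clock: 9.2
eef_pos: [0.4838, -0.1847, 0.3296]
eef_rot: [2.209, 2.23, 0.001]
force: [0.1, 0.4, 0.7]
grip_width: 0.0404
grasp_force: 0.0
```

```bash
python3 - <<'E'
from fit import *
to([.61,.16,.3])
t=cam('top');c=cam('scene')
a=cv2.resize(t['img'][180:300,200:340],(490,420),interpolation=cv2.INTER_CUBIC);b=c['img'][190:310,225:353];b=cv2.resize(b,(308,289),interpolation=cv2.INTER_CUBIC)
b=cv2.copyMakeBorder(b,0,131,0,0,cv2.BORDER_CONSTANT)
cv2.imwrite('pics/p5.png',np.hstack([a,b])[:,:,::-1])
# predict scale corners for tilt 0 and -.09 (from start fit), both views
L=np.array([[90,110,42],[90,-110,42],[-90,-110,42],[-90,110,42]])/1e3
for sg in(-.09,0):
    P=scale_pts(.5517,.0945,-.0425,sg,L)
    print(sg,'top crop',((proj(t,P)-[200,180])*3.5).round(0).tolist(),'scene crop',((proj(c,P)-[225,190])*[308/128,289/120]+[490,0]).round(0).tolist())
E
```

```text
9.2 pos [ 0.4838 -0.1847  0.3296] theta 90.53 grip 0.04037757677880073 F [0.14 0.4  0.69] q [-0.58  0.02  1.95  0.    1.17 -0.59]
tool shift [0.3435 0.1294 0.0293]
-0.09 top crop [[70.0, 33.0], [346.0, 46.0], [337.0, 273.0], [56.0, 261.0]] scene crop [[507.0, 164.0], [623.0, 41.0], [774.0, 106.0], [674.0, 245.0]]
0 top crop [[69.0, 31.0], [343.0, 42.0], [334.0, 270.0], [54.0, 257.0]] scene crop [[503.0, 174.0], [619.0, 42.0], [772.0, 97.0], [670.0, 246.0]]
```

View pics/p5.png

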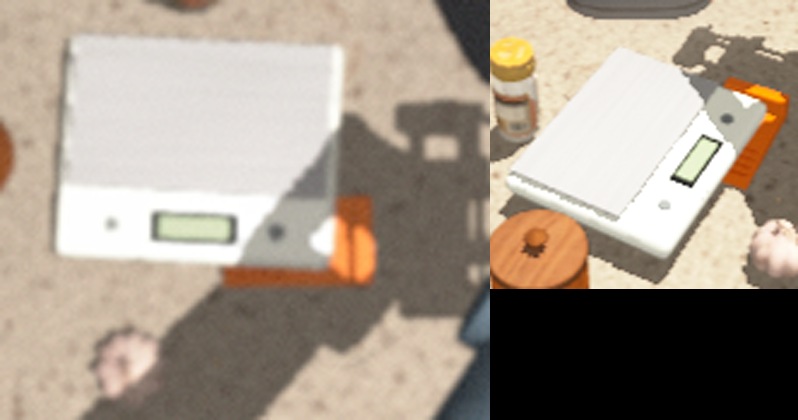

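The scale is level: in the scene view the FL–FR row difference is 133 (predicted 132 level, 123 tilted) and NR–FR is 56 (55 level, 65 tilted). The heel front sits about 12 mm clear of the scale's side, so the foot is near y ≈ −8 on the land. Next is the press check: close the fingers and go over the far left corner, keeping away from the blender.

{"op": "servo_tool", "data": {
  "motion": [
    [0,[0.03,0,0],0],
    [0,[0.03,0,0],0],
    [0,[0.03,0,0],0],
    [0,[0.03,0,0],0],
    [0,[0.03,0,0],0],
    [0,[0.03,0,0],0],
    [0,[0.03,0.02,0],0],
    [0,[0.03,0.02,0],0],
    [0,[0.03,0.02,0],0],
    [0,[0.03,0.02,0],0]
  ]
}}

```text
clock: 10.13
eef_pos: [0.5593, 0.1233, 0.3276]
eef_rot: [-2.203, -2.237, 0.001]
force: [0.2, -0.8, 0.2]
grip_width: 0.0001
grasp_force: 0.0
```

{"op": "servo_tool", "data": {
  "motion": [
    [0,[0.025,0.02,0],0],
    [0,[0.02,0.02,0],0],
    [0,[0.01,0.015,0],0],
    [0,[0,0,0],0],
    [0,[0,0,0],0]
  ]
}}

```text
clock: 10.55
eef_pos: [0.6132, 0.1772, 0.3272]
eef_rot: [-2.203, -2.237, 0.002]
force: [-0.8, 0.4, 0.3]
grip_width: 0.0005
grasp_force: 0.0
```

```bash
python3 - <<'E'
from fit import *
to([.620,.174,.258])
c=cam('wrist','w6.png')
print(proj(c,[[.62,.174,.049],[.642,.192,.049]]))
E
```

```text
10.55 pos [0.6132 0.1772 0.3272] theta 90.89 grip 0.0005309235624089579 F [-0.76  0.42  0.28] q [0.1  0.29 1.65 0.   1.2  0.09]
tool shift [-0.0033  0.0069  0.0692]
[[281.35179189 226.06766859]
 [311.30435687 203.6010504 ]]
```

View pics/w6.png

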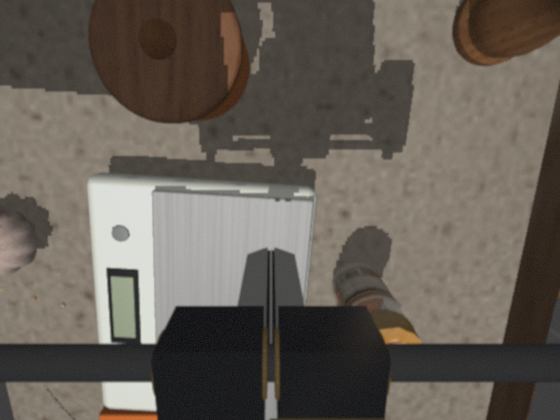

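In the wrist view the plate's far left corner is at (310,197), against (310,203) predicted, so the aim is about 4 mm off in y. The current y of 0.177 suits, and I only need about 7 mm in x. Descending.

{"op": "servo_tool", "data": {
  "motion": [
    [0,[0,0.002,0.01],0],
    [0,[0,0.002,0.012],0],
    [0,[0,0.002,0.012],0],
    [0,[0,0.001,0.012],0],
    [0,[0,0,0.01],0],
    [0,[0,0,0.007],0],
    [0,[0,0,0.005],0],
    [0,[0,0,0.003],0],
    [0,[0,0,0],0],
    [0,[0,0,0],0]
  ]
}}

```text
clock: 11.43
eef_pos: [0.621, 0.1763, 0.2574]
eef_rot: [2.206, 2.236, 0.001]
force: [-0.1, 0.4, 0.1]
grip_width: 0.0005
grasp_force: 0.0
```

{"op": "servo_tool", "data": {
  "motion": [
    [0,[0,0,0.002],0],
    [0,[0,0,0.002],0],
    [0,[0,0,0],0]
  ]
}}

```text
clock: 11.68
eef_pos: [0.6208, 0.1762, 0.2531]
eef_rot: [2.206, 2.236, 0.0]
force: [0.7, 0.7, -0.9]
grip_width: 0.0001
grasp_force: 0.0
```

{"op": "servo_tool", "data": {
  "motion": [
    [0,[0,0,0.001],0],
    [0,[0,0,0.001],0],
    [0,[0,0,0.001],0],
    [0,[0,0,0],0]
  ]
}}

```text
clock: 12.02
eef_pos: [0.6207, 0.1762, 0.2499]
eef_rot: [-2.206, -2.236, 0.0]
force: [-0.1, 0.4, -0.0]
grip_width: 0.0007
grasp_force: 0.0
```

{"op": "servo_tool", "data": {
  "motion": [
    [0,[0,0,0.001],0],
    [0,[0,0,0],0]
  ]
}}

```text
clock: 12.18
eef_pos: [0.6208, 0.1762, 0.249]
eef_rot: [-2.206, -2.236, 0.0]
force: [0.4, 0.3, 0.3]
grip_width: 0.0002
grasp_force: 0.0
```

{"op": "servo_tool", "data": {
  "motion": [
    [0,[0,0,0.0005],0],
    [0,[0,0,0],0]
  ]
}}

```text
clock: 12.35
eef_pos: [0.6208, 0.1762, 0.2485]
eef_rot: [-2.206, -2.236, 0.0]
force: [-0.7, -0.1, 0.6]
grip_width: 0.0007
grasp_force: 0.0
```

{"op": "servo_tool", "data": {
  "motion": [
    [0,[0,0,0.0005],0],
    [0,[0,0,0],0]
  ]
}}

```text
clock: 12.52
eef_pos: [0.6209, 0.1762, 0.2483]
eef_rot: [2.206, 2.236, 0.0]
force: [0.3, -0.1, 0.4]
grip_width: 0.0002
grasp_force: 0.5
```

{"op": "servo_tool", "data": {
  "motion": [
    [0,[0,0,0.0005],0],
    [0,[0,0,0],0]
  ]
}}

```text
clock: 12.68
eef_pos: [0.621, 0.1762, 0.2482]
eef_rot: [2.206, 2.236, 0.0]
force: [-2.2, -0.9, 4.7]
grip_width: 0.0004
grasp_force: 2.2
```

{"op": "servo_tool", "data": {
  "motion": [
    [0,[0,0,0.0005],0],
    [0,[0,0,0],0]
  ]
}}

```text
clock: 12.85
eef_pos: [0.621, 0.1763, 0.2481]
eef_rot: [2.206, 2.236, 0.0]
force: [-3.1, -0.7, 6.8]
grip_width: 0.0006
grasp_force: 3.4
```

Contact came at a tip height of 49 mm, which matches a level scale, and 7 N produced no rocking. I'll hold briefly, then lift away.

{"op": "servo_tool", "data": {
  "motion": [
    [0,[0,0,0],0],
    [0,[0,0,0],0],
    [0,[0,0,0],0],
    [0,[0,0,0],0],
    [0,[0,0,0],0],
    [0,[0,0,0],0]
  ]
}}

```text
clock: 13.35
eef_pos: [0.621, 0.1763, 0.2481]
eef_rot: [2.206, 2.236, 0.0]
force: [-3.1, 0.6, 6.6]
grip_width: 0.0005
grasp_force: 3.4
```

{"op": "servo_tool", "data": {
  "motion": [
    [0,[0,0,-0.002],0],
    [0,[0,0,-0.008],0],
    [0,[0,0,-0.02],0],
    [0,[0,0,-0.03],0],
    [0,[0,0,-0.03],0],
    [0,[-0.02,-0.03,-0.02],0],
    [0,[-0.03,-0.03,0],0],
    [0,[-0.03,-0.03,0],0],
    [0,[-0.03,-0.02,0],0],
    [0,[0,0,0],0]
  ]
}}

```text
clock: 14.18
eef_pos: [0.5106, 0.063, 0.3567]
eef_rot: [-2.21, -2.232, 0.003]
force: [0.5, -0.4, -0.3]
grip_width: 0.0008
grasp_force: 0.0
```

{"op": "servo_tool", "data": {
  "motion": [
    [0,[-0.03,0,0],0],
    [0,[-0.03,0,0],0],
    [0,[-0.03,0,0],0],
    [0,[-0.03,0,0],0],
    [0,[-0.03,0,0],0],
    [0,[-0.03,0,0],0],
    [0,[-0.03,0,0],0],
    [0,[-0.03,0,0],0],
    [0,[0,0,0],0],
    [0,[0,0,0],0]
  ]
}}

```text
clock: 15.02
eef_pos: [0.5169, -0.1752, 0.3573]
eef_rot: [2.209, 2.234, 0.001]
force: [-0.6, 1.1, -0.1]
grip_width: 0.0006
grasp_force: 0.0
```

```bash
python3 - <<'E'
from h import *
to([.48,-.050,.207])
t=cam('top');c=cam('scene')
a=cv2.resize(t['img'][180:300,200:340],(490,420),interpolation=cv2.INTER_CUBIC);b=c['img'][190:310,225:353];b=cv2.resize(b,(308,289),interpolation=cv2.INTER_CUBIC)
b=cv2.copyMakeBorder(b,0,131,0,0,cv2.BORDER_CONSTANT)
cv2.imwrite('pics/p7.png',np.hstack([a,b])[:,:,::-1])
E
```

```text
15.02 pos [ 0.5169 -0.1752  0.3573] theta 90.64 grip 0.0006303621010601382 F [-0.58  1.08 -0.14] q [-0.53  0.05  1.87  0.    1.23 -0.55]
tool shift [ 0.1255 -0.0356  0.1503]
```

View pics/p7.png

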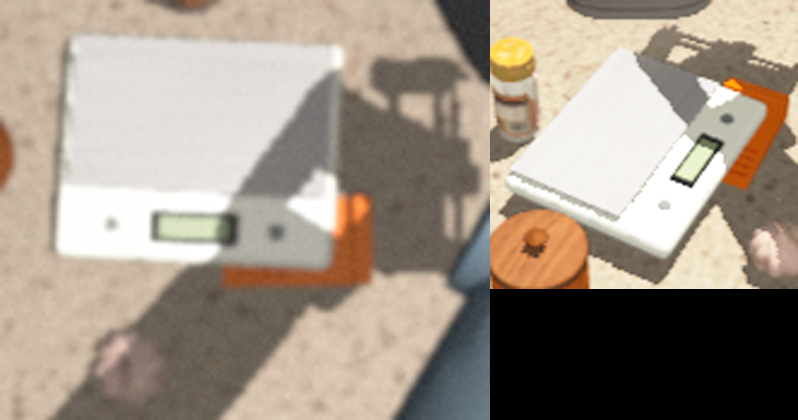

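The scale and wedge are unchanged after the press (corners at (69,36), (343,46), (333,270), (57,255), and heel back at col 373). The robot is clear of everything, so I'm handing it in.

```bash
python3 -c "
from h import *
print(ticket.job_done())"
```

```text
the job is handed in; nothing more can be done
None
```

The job is handed in: the wedge is under the short foot, the scale looks level and unmoved in the camera views, a 7 N press on the far left corner gave no rocking, and the arm finished clear of everything after about 15 s.

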